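# Change over the roll-top slide stores

### The arm

A 7-joint arm with a two-finger parallel gripper is mounted at the origin on the work surface. World frame = base frame: x ahead of the robot, y to its left, z up, the work surface at z = 0. Lengths are in m, angles in degrees, forces in N, time in s.
With the tool pointing down it reaches from about 0.425 to 0.925 m from the base axis. Payload 6.8 kg.
Tool frame: the origin (TCP) lies on the centre line of the jaws, within the pads' length; the fingertips stand 17 mm ahead of it and the grasp point (between the pads) lies 2 mm behind it; z points along the fingers, y is the line along which they close (so a half turn about z gives the same grasp; the last joint's range is limited). The gripper opens to 88 mm and grips with 3 to 60 N. Pads are 20 mm wide; open, the fingers measure 115 mm over their backs; the gripper's body (75 mm by 178 mm) begins 61 mm behind the grasp point.
Start: joints at [-80.907, 27.33, 1.283, 89.118, -0.659, 63.558, -4.761], TCP at [0.178, 0.651, 0.24] pointing down, gripper open.
Joint ranges: [-169.35, 169.35], [-19.33, 120.38], [-80.79, 83.38], [13.8, 139.57], [-78.32, 258.32], [9.67, 109.79], [-169.56, 169.56]. Speed limits (degrees/s): [136.94, 136.94, 180, 180, 180, 180, 180].

### API

Orientations are given as a 3x3 rotation matrix whose columns are the frame's x, y, z axes.
In Python, from workcell import manip, get_image, job_done gives the robot as it stands (manip), with the cameras as plain functions and the job as plain functions.
- The arm moves only by the tool run_rows, called after "Request:" in YAML: its name, and indented under it one key for each argument. Schema: {"type":"object","properties":{"steps":{"type":"array","items":{"type":"array","items":{"type":"number"},"minItems":6,"maxItems":6},"minItems":1,"maxItems":10},"aperture":{"type":"number"},"clamp_n":{"type":"number"},"only":{"type":"string"},"quiet":{"type":"boolean"},"lines":{"type":"string"}},"required":["steps"],"additionalProperties":false}. steps is a list of rows, 1 to 10 of them, each of 6 numbers: dx, dy, dz in units of 50 mm, then a rotation vector rx, ry, rz in units of 4 degrees; each row is the pose to reach, as a shift and turn from the pose commanded when the call began, along the tool's axes at that moment; what a row does not reach only later rows make up. A row lasts 1/10 s, in which the tool goes at most 0.05 m and 8.59 degrees, less where a joint would pass 70% of its speed; a pose out of reach is approached as far as the arm can. aperture is the finger opening in m, set as the call begins (left out keeps the last). The fingers move at their own pace and stop on an object; clamp_n is the grip in N (left out, the last holds). Time passes only in rows, so rows that do not move let the fingers close. The tool returns the time, the measured TCP pose, the force, the opening and the grip force at its end. only (a regular expression) keeps the lines of the reply that match it, lines (a string "A,B") keeps lines A to B, and quiet returns only ok. Input that does not fit is refused with a message, and nothing moves.
- manip.state(): the state, without advancing time (a new reading comes with each control period).
- get_image(name): name is "scene" or "top" or "wrist"; returns a dict with "frame" (384x512x3 uint8, red, green, blue), "intrinsics" (3x3 intrinsics, pixels), "camera_from_world" (4x4, takes a point from world to camera coordinates). Camera axes: x right, y up, looking along -z (the intrinsics and any distortion apply to the point x, -y, -z); pixel columns grow to the right and rows downward; lengths in m; the calibration is good to about 2 mm. The wrist camera is an equidistant fisheye: a pixel r from the principal point sees the ray r / f radians off the axis. A picture is of the moment at which its call begins. There is no depth.
- job_done(): hands the job in; it is judged then, once.
The state is a dict: "t": time; "q": joint angles; "dq": joint speeds; "joint_efforts": joint torques, N m; "tool_pos": TCP position; "tool_rot": TCP orientation; "contact_force": force on the tool from outside, world axes, zero at the start; "torque": the same for the moment, N m; "opening": finger opening in m; "gripper_force": force on a finger pad.
Only numpy, scipy, OpenCV 4.12 (cv2) and the standard library are available. Lean on these libraries where they do the work, as an engineer would, in place of code of your own. Each camera call takes 0.05 s, during which the arm holds its last target. There are 200 camera calls.

### The job

Change over the two roll-top slide stores on the lab bench: first roll the tambour of the orange-handled store fully shut, and then roll the tambour of the blue-handled store fully open for the next batch. The two batches must never lie wide open at the same time.

Things in the scene. Friction and masses are not known exactly. Their poses are not given: they have to be found in the camera images.
- orange_store: Cream roll-top slide store with an orange tag, leading slat and bar handle, fixed level on the bench: 216 mm deep (x), 170 wide (y), 218 high, half-drum top. Origin: centre of its underside; its -x is its front, z up. Its slatted tambour runs on a circular track about a level axis along y, 110 mm above the origin; slats' outer surface at 98 mm from that axis, cheeks at y +-77 to 85 reach 108.
- orange_tambour (a joint): Orange store's tambour, rad about the drum axis: 0 fully shut (bar low in front), 1.15 fully open (over the top to the rear), a stop at each end. At value q the middle of its handle bar is in the store's frame at x = -147 cos(0.942+q), y = 0, z = 110 + 147 sin(0.942+q) mm. Starts 0.7 to 1.12. Takes 1 to 6 N at the bar; stays where it is left.
- blue_store: The same store with a blue tag, leading slat and handle; sizes and frame as orange_store. The handle of both is a round bar 12 mm thick along y, 100 mm between its two 10 mm end posts, its centre line 49 mm off the slats. It can be pinched or pushed from straight above, tool vertical throughout, one finger in front of the bar and one behind, opened to about 60 mm; it turns freely in the pinch.
- blue_tambour (a joint): Blue store's tambour, rad about its drum axis: 0 fully shut, 1.15 fully open; bar position, stops and drag as for orange_tambour. Starts 0.02 to 0.3 (shut or a little ajar).

How it is judged:
By the outcome, as a careful person would: the job done as asked, in the order asked, and still so for the second after the job is handed in, with the robot touching nothing.
It also fails if it takes over 51 s, if anything falls off the work surface, if the arm or the gripper's body presses on something with over 40 N, if the wrist force passes 120 N, or if a joint passes its speed limit or range.

## Working session

There is one attempt and no reset: what is moved stays moved. The work goes in short steps, Python scripts to look and compute and a tool call to move; the robot and the scene stay as the last step left them, time stands still between calls to the robot, and variables do not carry over. Pictures are saved under pics/ and viewed, at most 10 in all, crops included, and the job is handed in when it is done.

```bash
ls; mkdir -p pics; python3 - <<'E'
from workcell import manip, get_image, job_done
import cv2,numpy as np
s=manip.state();print(s['t'],s['tool_pos'],np.round(s['tool_rot'],3).tolist(),s['opening'])
a=[]
for n in("scene","top"):
    d=get_image(n);np.savez(f"pics/{n}0.npz",**d);a.append(d['frame'])
    cv2.imwrite(f"pics/{n}0.png",cv2.resize(d['frame'][:,:,::-1],(800,600),interpolation=cv2.INTER_CUBIC));print(n,d['intrinsics'],np.round(d['camera_from_world'],3).tolist())
E
```

```text
pics
workcell.py
0.0 [0.17784136 0.65055683 0.23869635] [[-0.965, 0.264, -0.0], [0.264, 0.965, -0.002], [-0.0, -0.002, -1.0]] 0.08803246992677137
scene [[395.72809633   0.         253.82462036]
 [  0.         395.72809633 191.4762791 ]
 [  0.           0.           1.        ]] [[-0.445, 0.896, 0.006, 0.248], [-0.861, -0.43, 0.272, 0.468], [0.246, 0.116, 0.962, -0.895], [0.0, 0.0, 0.0, 1.0]]
top [[440.34723157   0.         258.68042495]
 [  0.         440.34723157 190.88728366]
 [  0.           0.           1.        ]] [[0.028, -0.999, 0.022, -0.011], [0.985, 0.031, 0.168, -0.551], [-0.168, 0.017, 0.986, -0.732], [0.0, 0.0, 0.0, 1.0]]
```

View pics/scene0.png

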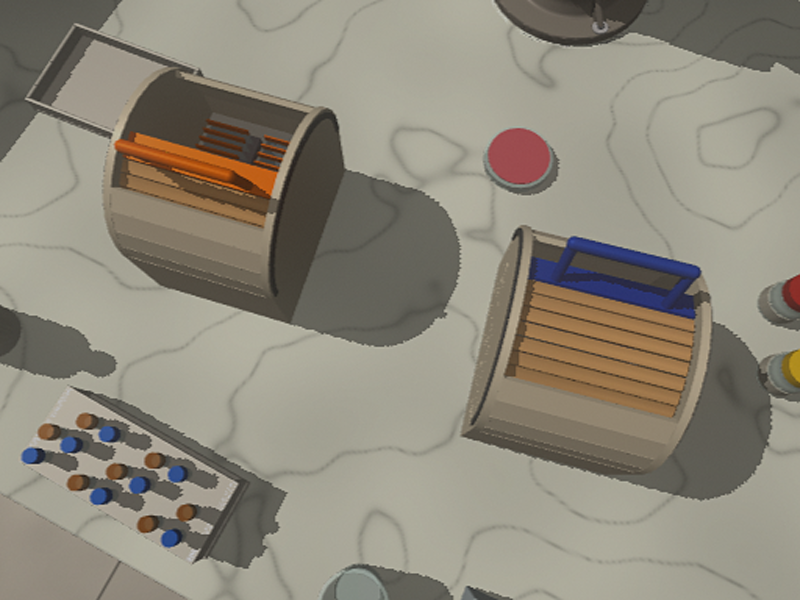

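View pics/top0.png

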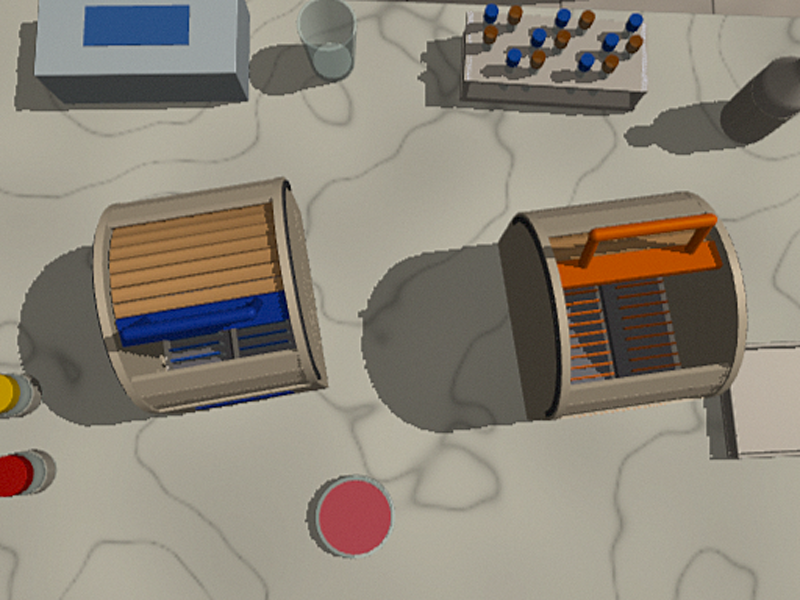

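```bash
python3 - <<'E'
import cv2,numpy as np
t=np.load("pics/top0.npz")['frame'];s=np.load("pics/scene0.npz")['frame']
def c(f,x,y):return cv2.resize(f[y:y+120,x:x+160,::-1],None,fx=2.5,fy=2.5,interpolation=cv2.INTER_CUBIC)
m=np.vstack([np.hstack([c(t,320,120),c(t,55,155)]),np.hstack([c(s,65,40),c(s,295,142)])])
m=np.clip(255*(m/255.)**0.6,0,255).astype(np.uint8)
cv2.imwrite("pics/m1.png",m)
E
```

```text
(no output)
```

View pics/m1.png

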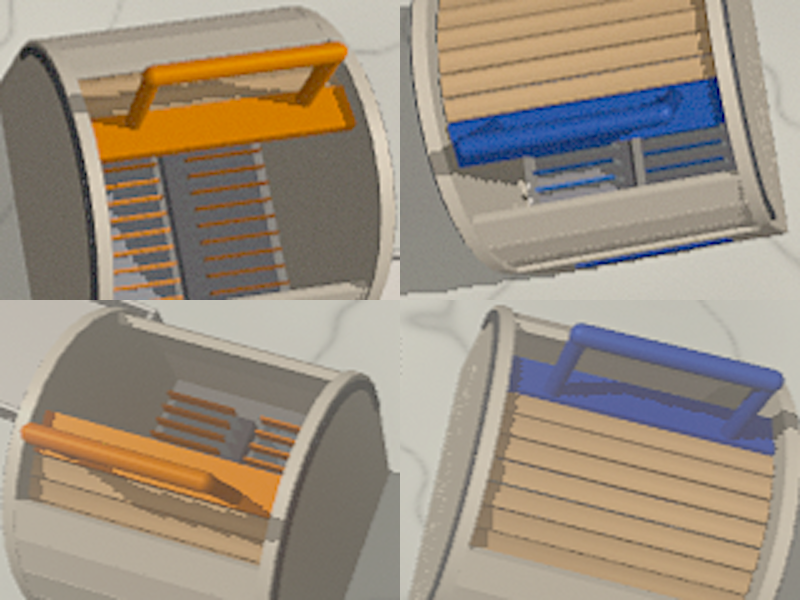

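```bash
cat > fit.py <<'E'
import cv2,numpy as np
from scipy.optimize import least_squares
D={n:np.load(f"pics/{n}0.npz") for n in("top","scene")}
def proj(n,P):
    d=D[n];T=d['camera_from_world'];c=np.atleast_2d(P)@T[:3,:3].T+T[:3,3]
    c=c*[1,-1,-1];p=c@d['intrinsics'].T;return p[:,:2]/p[:,2:]
def W(v,L):
    c,s=np.cos(v[3]),np.sin(v[3]);return np.atleast_2d(L)@np.array([[c,s,0],[-s,c,0],[0,0,1]])+v[:3]
def bar(q,y):a=.942+q;return [-.147*np.cos(a),y,.110+.147*np.sin(a)]
def mt(x,y,p):return np.array([x+p[0]/2.5,y+p[1]/2.5])
f=1/1.5625
obs={'orange':dict(B=[('top',1,mt(320,120,(150,76))),('top',-1,mt(320,120,(342,50))),('scene',-1,mt(65,40,(27,132))),('scene',1,mt(65,40,(207,182)))],
  C=[('scene',(.108,.085,0),np.array([293,321])*f),('top',(-.108,.085,0),np.array([550,419])*f)]),
 'blue':dict(B=[('top',1,mt(55,155,(74,136))),('top',-1,mt(55,155,(268,102))),('scene',-1,mt(295,142,(180,35))),('scene',1,mt(295,142,(376,81)))],
  C=[('scene',(.108,-.085,0),np.array([463,436])*f),('top',(-.108,-.085,0),np.array([325,386])*f)])}
def tri(o,s):
    l=[(n,p) for n,k,p in o['B'] if k==s]
    return least_squares(lambda X:np.concatenate([proj(n,X)[0]-p for n,p in l]),[.6,0,.2])
if __name__=="__main__":
    col={'orange':(0,0,255),'blue':(255,0,0)};im={n:cv2.resize(D[n]['frame'][:,:,::-1],None,fx=2,fy=2) for n in D}
    for k,o in obs.items():
        a,b=tri(o,1),tri(o,-1);print(k,a.x.round(4),b.x.round(4),np.linalg.norm(a.x-b.x),a.fun.round(2),b.fun.round(2))
        m=(a.x+b.x)/2;d=a.x-b.x;yaw=np.arctan2(-d[0],d[1])
        def res(v):
            return np.concatenate([proj(n,W(v,bar(v[4],s*v[5])))[0]-p for n,s,p in o['B']]+[.6*(proj(n,W(v,c))[0]-p) for n,c,p in o['C']]+[[v[2]/.005,(v[5]-.055)/.002]])
        r=least_squares(res,[m[0],m[1],0,yaw,.9 if k=='orange' else .15,.055],x_scale=[.01,.01,.01,.02,.05,.005])
        print(r.x.round(4),np.degrees(r.x[3]).round(2),r.fun.round(1));v=r.x
        np.save(f"pics/{k}.npy",v)
        th=np.linspace(0,np.pi,60)
        L=[np.c_[-.108*np.cos(th),0*th+y,.11+.108*np.sin(th)] for y in(-.085,.085)]
        L+=[np.array([(-.108,y,.11),(-.108,y,0),(.108,y,0),(.108,y,.11)]) for y in(-.085,.085)]+[np.array([bar(v[4],-v[5]),bar(v[4],v[5])])]
        for n in D:
            for l in L: cv2.polylines(im[n],[(proj(n,W(v,l))*2*16+8).astype(int)],False,(0,255,0),1,cv2.LINE_AA,4)
    cv2.imwrite("pics/ov.png",np.vstack([im['top'][150:450,0:800][:, :],im['scene'][60:360][: ,100:900] if 0 else im['scene'][40:340,60:860]]) )
E
python3 fit.py
```

```text
orange [ 0.5753 -0.1507  0.251 ] [ 0.593  -0.254   0.2504] 0.10485474725812254 [-0.02  0.01 -0.02 -0.01] [-0.38  0.16 -0.4  -0.11]
[ 0.5396 -0.214  -0.001   0.2185  0.9464  0.0527] 12.52 [ 0.9  2.2 -0.1 -1.4 -1.8  1.8  0.1 -1.2 -0.4 -0.2 -5.3  1.5 -0.2 -1.2]
blue [0.4838 0.2301 0.2579] [0.5044 0.1331 0.2567] 0.09924044783433138 [-2.01  0.03 -1.92 -0.48] [-1.15  0.11 -1.12 -0.28]
[0.5383 0.1924 0.0053 0.2149 0.3127 0.0504] 12.31 [-2.7  1.  -1.2  0.3 -1.2  0.3 -1.4  0.2 -1.5  0.2  2.4  0.2  1.1 -2.3]
```

```bash
sed -i "s/im\['top'\]\[150:450,0:800\]\[:, :\]/im['top'][220:520,100:900] if 0 else im['top'][230:530,100:900]/" fit.py; python3 fit.py >/dev/null
```

```text
(no output)
```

View pics/ov.png

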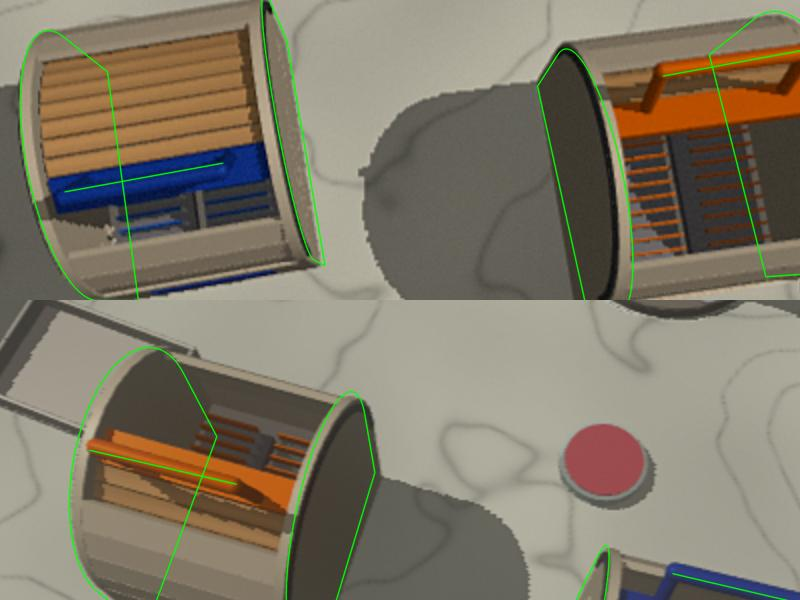

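The overlay shows the models matching both stores to within about 3 mm (orange rim in the scene view is about 5 px left at 2x; that top-view corner was a bad pick). I'll drop it, refit, and compute the approach.

```bash
sed -i "s/,('top',(-.108,.085,0),np.array(\[550,419\])\*f)//" fit.py; python3 fit.py
cat > way.py <<'E'
import sys,numpy as np
from workcell import manip, get_image, job_done
from fit import W,bar
from scipy.spatial.transform import Rotation as Ro
# way.py store q,q,... dz : shifts in tool axes from the present pose to the bar at q (+dz), yaw aligned
k,qs,dz=sys.argv[1],[float(a) for a in sys.argv[2].split(',')],float(sys.argv[3])
v=np.load(f"pics/{k}.npy");s=manip.state();p,R=np.array(s['tool_pos']),np.array(s['tool_rot'])
y=np.array([np.cos(v[3]),np.sin(v[3]),0]);z=np.array([0,0,-1.])
if y@R[:,1]<-.5:y=-y
G=np.c_[np.cross(y,z),y,z];print('t',s['t'],'pos',p.round(4),'rotvec',np.degrees(Ro.from_matrix(R.T@G).as_rotvec()).round(2))
L=np.array([[np.cos(v[3]),np.sin(v[3])],[-np.sin(v[3]),np.cos(v[3])]])@(p-v[:3])[:2];print('in store xy',L.round(4),'z',(p-v[:3])[2].round(4))
for q in qs:
    t=W(v,bar(q,0))[0]+[0,0,dz];print(q,t.round(4),(R.T@(t-p)).round(4))
E
python3 way.py orange $(python3 -c "import numpy as np;print(np.load('pics/orange.npy')[4])") 0.12
```

```text
orange [ 0.5753 -0.1507  0.251 ] [ 0.593  -0.254   0.2504] 0.10485474725812254 [-0.02  0.01 -0.02 -0.01] [-0.38  0.16 -0.4  -0.11]
[ 0.5361 -0.2108  0.0017  0.1742  0.9668  0.0526] 9.98 [-0.3  0.3 -0.3  0.  -0.5 -0.   0.3  0.1 -0.9 -0.2  0.3 -1.2]
blue [0.4838 0.2301 0.2579] [0.5044 0.1331 0.2567] 0.09924044783433138 [-2.01  0.03 -1.92 -0.48] [-1.15  0.11 -1.12 -0.28]
[0.5383 0.1924 0.0053 0.2149 0.3127 0.0504] 12.31 [-2.7  1.  -1.2  0.3 -1.2  0.3 -1.4  0.2 -1.5  0.2  2.4  0.2  1.1 -2.3]
t 0.1 pos [0.1779 0.6506 0.2388] rotvec [-7.000e-02  6.000e-02  6.473e+01]
in store xy [-0.2035  0.9105] z 0.2371
0.9667932256805402 [ 0.5841 -0.2023  0.3704] [-0.6168 -0.7159 -0.1304]
```

The manual's scale: shifts go in units of 50 mm and turns go in units of 4 degrees. Converting my numbers, -0.13 m is -2.6, -0.1 m is -2, 64 degrees is 16.

Request:
run_rows:
  steps:
    - [0,0,-1,0,0,0]
    - [0,0,-2,0,0,0]
    - [-0.4,-0.2,-2.8,0,0,2]
    - [-1.2,-0.5,-2.8,0,0,4]
    - [-2,-0.8,-2.8,0,0,6]
    - [-2.8,-1.2,-2.8,0,0,8]
    - [-3.6,-1.6,-2.8,0,0,10]
    - [-4.4,-1.9,-2.8,0,0,12]
    - [-5.2,-2.2,-2.8,0,0,14]
    - [-6,-2.6,-2.8,0,0,16]
  aperture: 0.06

```text
t: 1.1
tool_pos: [0.4337, 0.4458, 0.3793]
tool_rot: [[-0.181, 0.983, -0.0], [0.983, 0.181, -0.0], [-0.0, -0.0, -1.0]]
contact_force: [0.9, -0.6, -0.2]
opening: 0.0601
gripper_force: 0.0
```

```bash
python3 way.py orange 0.967 0.13
```

```text
t 1.1 pos [0.4337 0.4458 0.3793] rotvec [-0.02  0.01  0.47]
in store xy [0.013  0.6644] z 0.3776
0.967 [ 0.5841 -0.2023  0.3804] [-0.6647  0.0303 -0.001 ]
```

In the tool's units: -0.2 m is -4, -0.4 m is -8, 0.5 degrees is 0.125.

Request:
run_rows:
  steps:
    - [-0.8,0,0,0,0,0.125]
    - [-1.6,0,0,0,0,0.125]
    - [-2.4,0,0,0,0,0.125]
    - [-3.2,0.1,0,0,0,0.125]
    - [-4,0.2,0,0,0,0.125]
    - [-4.8,0.2,0,0,0,0.125]
    - [-5.6,0.3,0,0,0,0.125]
    - [-6.4,0.3,0,0,0,0.125]
    - [-7.2,0.3,0,0,0,0.125]
    - [-8,0.4,0,0,0,0.125]

```text
t: 2.1
tool_pos: [0.5266, 0.0556, 0.3795]
tool_rot: [[-0.177, 0.984, -0.001], [0.984, 0.177, 0.001], [0.001, -0.0, -1.0]]
contact_force: [-0.2, 0.3, 0.2]
opening: 0.0598
gripper_force: 0.0
```

Request:
run_rows:
  steps:
    - [-0.8,0,0,0,0,0]
    - [-1.6,0,0,0,0,0]
    - [-2.4,0.1,0,0,0,0]
    - [-3.2,0.1,0,0,0,0]
    - [-4,0.1,0,0,0,0]
    - [-4.8,0.2,0,0,0,0]
    - [-5.3,0.2,0,0,0,0]
    - [-5.3,0.2,0,0,0,0]
    - [-5.3,0.2,0,0,0,0]

```text
t: 3.0
tool_pos: [0.5836, -0.2017, 0.3791]
tool_rot: [[-0.176, 0.984, -0.001], [0.984, 0.176, 0.0], [0.001, -0.001, -1.0]]
contact_force: [1.4, 0.1, 0.2]
opening: 0.06
gripper_force: 0.0
```

```bash
python3 way.py orange 0.967 0.004
python3 - <<'E'
from workcell import manip, get_image, job_done
import cv2
d=get_image("wrist");cv2.imwrite("pics/w1.png",d['frame'][:,:,::-1])
E
```

```text
t 3.0 pos [ 0.5836 -0.2017  0.3791] rotvec [-0.06 -0.03  0.17]
in store xy [0.0484 0.0007] z 0.3773
0.967 [ 0.5841 -0.2023  0.2544] [-0.0008  0.0005  0.1247]
```

View pics/w1.png

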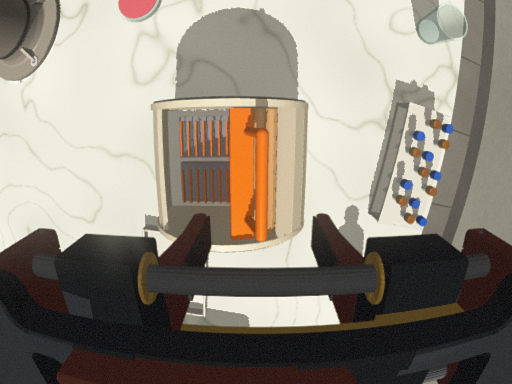

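The bar (column about 262) lies midway between the fingers (205 and 320) and parallel to the pads. Descending.

In the tool's units: 0.125 m is 2.5, 0.11 m is 2.2.

Request:
run_rows:
  steps:
    - [0,0,0.6,0,0,0]
    - [0,0,1.2,0,0,0]
    - [0,0,1.8,0,0,0]
    - [0,0,2.2,0,0,0]
    - [0,0,2.5,0,0,0]
    - [0,0,2.5,0,0,0]
    - [0,0,2.5,0,0,0]

```text
t: 3.75
tool_pos: [0.5844, -0.2011, 0.2553]
tool_rot: [[-0.178, 0.984, 0.001], [0.984, 0.178, 0.0], [-0.0, 0.001, -1.0]]
contact_force: [0.6, 0.0, 0.6]
opening: 0.06
gripper_force: 0.0
```

Request:
run_rows:
  steps:
    - [0,0,0,0,0,0]
    - [0,0,0,0,0,0]
    - [0,0,0,0,0,0]
    - [0,0,0,0,0,0]
    - [0,0,0,0,0,0]
    - [0,0,0,0,0,0]
  aperture: 0.02
  clamp_n: 8

```text
t: 4.35
tool_pos: [0.5839, -0.2017, 0.2546]
tool_rot: [[-0.177, 0.984, -0.0], [0.984, 0.177, 0.0], [0.0, -0.0, -1.0]]
contact_force: [-0.4, 0.0, -0.2]
opening: 0.0207
gripper_force: 0.0
```

```bash
python3 way.py orange 0.967,.8,.7,.6,.5,.4,.3,.2,.1,0 0.003
```

```text
t 4.35 pos [ 0.5839 -0.2017  0.2546] rotvec [-0.   -0.    0.23]
in store xy [0.0486 0.0006] z 0.2529
0.967 [ 0.5841 -0.2023  0.2534] [-0.0006  0.0002  0.0012]
0.8 [ 0.5608 -0.2064  0.2596] [-0.0005 -0.0236 -0.0049]
0.7 [ 0.5464 -0.209   0.2614] [-0.0005 -0.0381 -0.0067]
0.6 [ 0.5319 -0.2115  0.2617] [-0.0004 -0.0528 -0.007 ]
0.5 [ 0.5175 -0.214   0.2605] [-0.0004 -0.0675 -0.0059]
0.4 [ 0.5033 -0.2165  0.2579] [-0.0003 -0.0819 -0.0033]
0.3 [ 0.4894 -0.219   0.2539] [-0.0002 -0.0961  0.0008]
0.2 [ 0.4759 -0.2214  0.2484] [-0.0002 -0.1097  0.0062]
0.1 [ 0.4631 -0.2236  0.2417] [-1.000e-04 -1.228e-01  1.300e-02]
0.0 [ 0.451  -0.2258  0.2336] [-1.000e-04 -1.351e-01  2.100e-02]
```

Request:
run_rows:
  steps:
    - [0,-0.24,-0.06,0,0,0]
    - [0,-0.48,-0.1,0,0,0]
    - [0,-0.76,-0.134,0,0,0]
    - [0,-1.06,-0.14,0,0,0]
    - [0,-1.35,-0.12,0,0,0]
    - [0,-1.64,-0.07,0,0,0]
    - [0,-1.92,0,0,0,0]
    - [0,-2.16,0.1,0,0,0]
    - [0,-2.36,0.18,0,0,0]
    - [0,-2.52,0.28,0,0,0]

```text
t: 5.35
tool_pos: [0.4589, -0.2242, 0.2402]
tool_rot: [[-0.177, 0.984, -0.0], [0.984, 0.177, 0.0], [0.0, -0.0, -1.0]]
contact_force: [3.2, -0.4, 2.4]
opening: 0.0198
gripper_force: 1.5
```

```bash
python3 way.py orange 0.05,0 0.003
```

```text
t 5.35 pos [ 0.4589 -0.2242  0.2402] rotvec [-0.01 -0.01  0.22]
in store xy [-0.0784  0.0002] z 0.2384
0.05 [ 0.4569 -0.2247  0.2378] [-0.0001 -0.002   0.0024]
0.0 [ 0.451  -0.2258  0.2336] [-0.0001 -0.0081  0.0066]
```

Pushing against 3 N of drag; finishing to the stop.

In the tool's units: -0.011 m is -0.22, -0.008 m is -0.16.

Request:
run_rows:
  steps:
    - [0,-0.08,0.06,0,0,0]
    - [0,-0.16,0.12,0,0,0]
    - [0,-0.22,0.14,0,0,0]
    - [0,-0.22,0.14,0,0,0]

```text
t: 5.75
tool_pos: [0.4504, -0.2256, 0.2336]
tool_rot: [[-0.178, 0.984, 0.002], [0.984, 0.178, -0.001], [-0.001, 0.002, -1.0]]
contact_force: [6.9, 0.6, -2.5]
opening: 0.0202
gripper_force: 3.6
```

Request:
run_rows:
  steps:
    - [0,-0.02,0,0,0,0]
    - [0,-0.04,0,0,0,0]
    - [0,-0.06,0,0,0,0]
    - [0,-0.06,0,0,0,0]

```text
t: 6.15
tool_pos: [0.45, -0.2256, 0.2337]
tool_rot: [[-0.18, 0.984, 0.007], [0.984, 0.18, -0.002], [-0.003, 0.006, -1.0]]
contact_force: [17.0, -0.1, -10.7]
opening: 0.0202
gripper_force: 8.0
```

```bash
python3 way.py orange 0 0.003
```

```text
t 6.15 pos [ 0.45   -0.2256  0.2337] rotvec [0.35 0.17 0.37]
in store xy [-0.0874  0.0003] z 0.232
0.0 [ 0.451  -0.2258  0.2336] [-0.0003  0.0009  0.0001]
```

In the tool's units: 0.009 m is 0.18, 0.007 m is 0.14.

Request:
run_rows:
  steps:
    - [0,0,0.08,0,0,0]
    - [0,-0.02,0.14,0,0,0]
    - [0,-0.04,0.18,0,0,0]
    - [0,-0.04,0.18,0,0,0]

```text
t: 6.55
tool_pos: [0.4503, -0.2266, 0.227]
tool_rot: [[-0.18, 0.984, 0.012], [0.984, 0.18, -0.002], [-0.004, 0.011, -1.0]]
contact_force: [14.7, 2.6, 5.3]
opening: 0.0202
gripper_force: 7.5
```

```bash
python3 way.py orange 0 0.003; python3 - <<'E'
from workcell import manip, get_image, job_done
import cv2,numpy as np
a=[]
for n in("scene","top"):
    d=get_image(n);np.savez(f"pics/{n}1.npz",**d)
E
```

```text
t 6.55 pos [ 0.4503 -0.2266  0.227 ] rotvec [0.63 0.24 0.38]
in store xy [-0.0872 -0.0008] z 0.2253
0.0 [ 0.451  -0.2258  0.2336] [ 0.0007  0.0008 -0.0066]
```

At the stop (15 N tangential, no motion). Release and back up.

In the tool's units: -0.006 m is -0.12, -0.004 m is -0.08.

Request:
run_rows:
  steps:
    - [0,0.04,-0.08,0,0,0]
    - [0,0.06,-0.12,0,0,0]
    - [0,0.06,-0.12,0,0,0]
    - [0,0.06,-0.12,0,0,0]
  aperture: 0.05

```text
t: 7.05
tool_pos: [0.446, -0.2264, 0.23]
tool_rot: [[-0.177, 0.984, -0.002], [0.984, 0.177, 0.0], [0.001, -0.002, -1.0]]
contact_force: [0.8, 0.3, 0.7]
opening: 0.0477
gripper_force: 0.0
```

Request:
run_rows:
  steps:
    - [0,0,-0.4,0,0,0]
    - [0,0,-1,0,0,0]
    - [0,0,-1.8,0,0,0]
    - [0,0,-2.6,0,0,0]
    - [0,0,-2.8,0,0,0]
    - [0,0,-2.8,0,0,0]

```text
t: 7.65
tool_pos: [0.4473, -0.2268, 0.3715]
tool_rot: [[-0.177, 0.984, 0.002], [0.984, 0.177, 0.0], [-0.0, 0.002, -1.0]]
contact_force: [0.3, 1.1, -0.7]
opening: 0.05
gripper_force: 0.0
```

```bash
python3 - <<'E'
from workcell import manip, get_image, job_done
import cv2,numpy as np
f=[]
for n in("scene","top"):
    d=get_image(n);np.savez(f"pics/{n}2.npz",**d);f.append(d['frame'][:,:,::-1])
d=get_image("wrist");f.append(d['frame'][:,:,::-1])
cv2.imwrite("pics/a2.png",np.vstack([np.hstack([cv2.resize(f[1][110:260,300:500],(400,300)),cv2.resize(f[0][30:180,50:250],(400,300))]),np.hstack([cv2.resize(f[2],(400,300)),cv2.resize(f[1],(400,300))])]))
E
python3 way.py blue 0.3 .12
```

```text
t 7.8 pos [ 0.4462 -0.2259  0.3689] rotvec [-0.17 -0.07 -2.1 ]
in store xy [-0.1792 -0.3891] z 0.3636
0.3 [0.4919 0.1823 0.3744] [ 0.3937  0.1174 -0.0054]
```

View pics/a2.png

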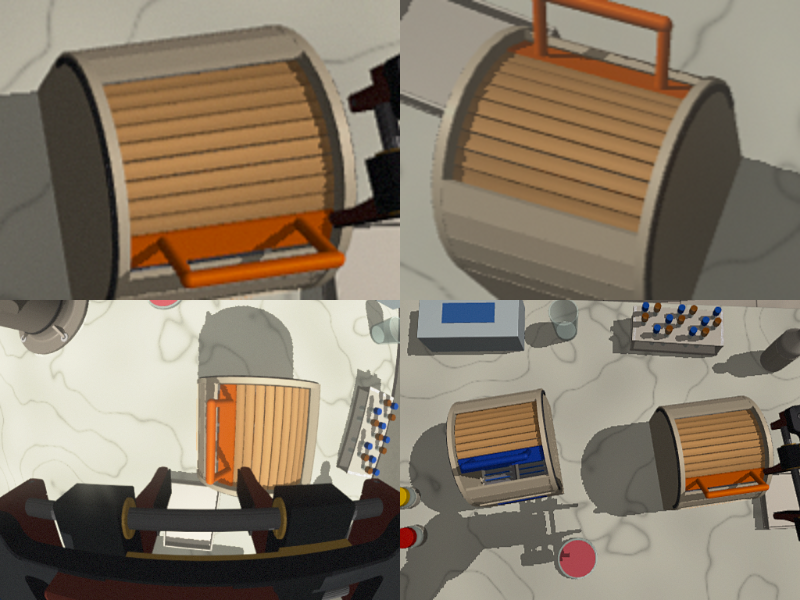

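Orange is shut, with its handle low in front. Going above the blue bar.

In the tool's units: 0.04 m is 0.8, 0.394 m is 7.88, -2 degrees is -0.5.

Request:
run_rows:
  steps:
    - [0.8,0.24,0,0,0,-0.25]
    - [1.6,0.48,0,0,0,-0.5]
    - [2.4,0.72,0,0,0,-0.5]
    - [3.2,0.96,0,0,0,-0.5]
    - [4,1.2,0,0,0,-0.5]
    - [4.8,1.44,0,0,0,-0.5]
    - [5.6,1.68,0,0,0,-0.5]
    - [6.4,1.92,0,0,0,-0.5]
    - [7.2,2.16,0,0,0,-0.5]
    - [7.88,2.36,0,0,0,-0.5]
  aperture: 0.06

```text
t: 8.8
tool_pos: [0.4924, 0.1844, 0.3685]
tool_rot: [[-0.213, 0.977, -0.003], [0.977, 0.213, -0.002], [-0.001, -0.004, -1.0]]
contact_force: [0.7, 0.3, 0.3]
opening: 0.0598
gripper_force: 0.0
```

Request:
run_rows:
  steps:
    - [0,0,0,0,0,0]
    - [0,0,0,0,0,0]

```text
t: 9.0
tool_pos: [0.4927, 0.1823, 0.3686]
tool_rot: [[-0.213, 0.977, -0.003], [0.977, 0.213, -0.003], [-0.002, -0.004, -1.0]]
contact_force: [-1.0, -0.7, 0.1]
opening: 0.0603
gripper_force: 0.0
```

```bash
python3 way.py blue 0.3 .004
python3 - <<'E'
from workcell import manip, get_image, job_done
import cv2,numpy as np
d=get_image("wrist");np.savez("pics/w2.npz",**d)
cv2.imwrite("pics/w2.png",cv2.resize(d['frame'][70:270,130:400,::-1],(800,592),interpolation=cv2.INTER_CUBIC))
E
```

```text
t 9.0 pos [0.4927 0.1823 0.3686] rotvec [-0.2   0.11 -0.02]
in store xy [-0.0467 -0.0002] z 0.3634
0.3 [0.4919 0.1823 0.2584] [ 0.0004 -0.0004  0.1102]
```

View pics/w2.png

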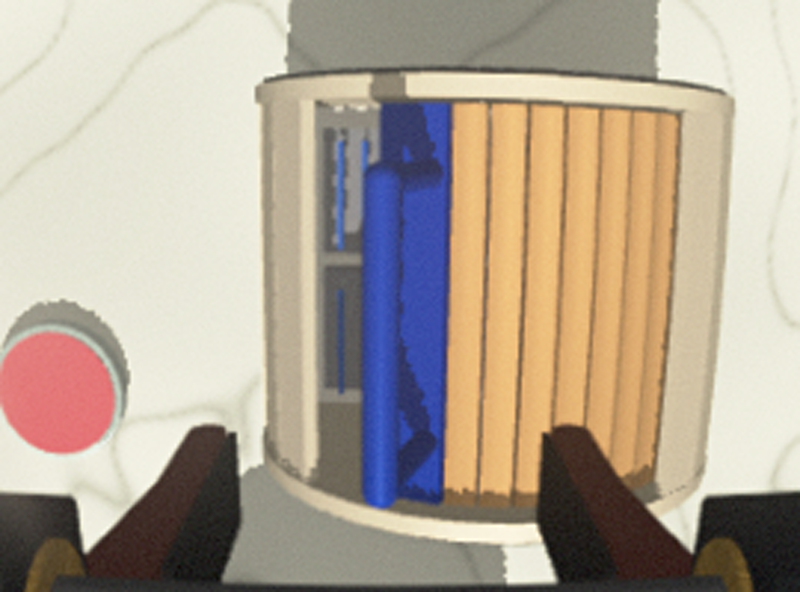

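The blue bar runs from (384,172) to (379,495) in the crop, near the fingers' midline (about 390). Converting that to a position.

```bash
python3 - <<'E'
import numpy as np
d=np.load("pics/w2.npz");K=d['intrinsics'];T=d['camera_from_world'];v=np.load("pics/blue.npy")
for n in[(384,172),(379,495)]:
    u=np.array([130+n[0]/2.963,70+n[1]/2.96])-K[:2,2];r=np.hypot(*u);a=r/K[0,0]
    ray=T[:3,:3].T@np.array([np.sin(a)*u[0]/r,-np.sin(a)*u[1]/r,-np.cos(a)]);c=-T[:3,:3].T@T[:3,3]
    P=c+ray*(.257-c[2])/ray[2];w=P-v[:3];C,S=np.cos(v[3]),np.sin(v[3]);print(P.round(4),(C*w[0]+S*w[1]).round(4),(-S*w[0]+C*w[1]).round(4))
E
```

```text
[0.4797 0.2343 0.257 ] -0.0483 0.0534
[0.4994 0.1357 0.257 ] -0.0501 -0.0472
```

Request:
run_rows:
  steps:
    - [0,-0.02,0.6,0,0,0]
    - [0,-0.02,1.2,0,0,0]
    - [0,-0.02,1.8,0,0,0]
    - [0,-0.02,2.16,0,0,0]
    - [0,-0.02,2.16,0,0,0]
    - [0,-0.02,2.16,0,0,0]

```text
t: 9.65
tool_pos: [0.4926, 0.1808, 0.263]
tool_rot: [[-0.209, 0.978, -0.0], [0.978, 0.209, -0.0], [-0.0, -0.0, -1.0]]
contact_force: [0.5, -0.1, 0.9]
opening: 0.0598
gripper_force: 0.0
```

Request:
run_rows:
  steps:
    - [0,0,0,0,0,0]
    - [0,0,0,0,0,0]
    - [0,0,0,0,0,0]
    - [0,0,0,0,0,0]
    - [0,0,0,0,0,0]
  aperture: 0.02
  clamp_n: 8

```text
t: 10.15
tool_pos: [0.4925, 0.1822, 0.2629]
tool_rot: [[-0.212, 0.977, 0.0], [0.977, 0.212, 0.0], [0.0, 0.0, -1.0]]
contact_force: [0.3, 0.3, -0.5]
opening: 0.0237
gripper_force: 0.0
```

```bash
python3 way.py blue 0.3,.4,.5,.6,.7,.8,.9,1,1.1,1.15 0.003
```

```text
t 10.15 pos [0.4925 0.1822 0.2629] rotvec [ 0.02 -0.01 -0.09]
in store xy [-0.0469 -0.0002] z 0.2576
0.3 [0.4919 0.1823 0.2574] [ 0.0002 -0.0005  0.0055]
0.4 [0.5057 0.1853 0.2614] [0.0002 0.0136 0.0015]
0.5 [0.5198 0.1884 0.264 ] [ 0.0003  0.0281 -0.0012]
0.6 [0.5341 0.1915 0.2652] [ 0.0003  0.0427 -0.0023]
0.7 [0.5485 0.1947 0.2649] [ 0.0003  0.0574 -0.002 ]
0.8 [0.5627 0.1978 0.2631] [ 0.0003  0.072  -0.0002]
0.9 [0.5767 0.2008 0.2599] [0.0004 0.0863 0.003 ]
1.0 [0.5904 0.2038 0.2552] [0.0004 0.1003 0.0077]
1.1 [0.6035 0.2067 0.2492] [0.0004 0.1137 0.0137]
1.15 [0.6098 0.208  0.2457] [0.0004 0.1201 0.0172]
```

Request:
run_rows:
  steps:
    - [0,0.08,0.12,0,0,0]
    - [0,0.28,0.1,0,0,0]
    - [0,0.56,0.06,0,0,0]
    - [0,0.86,0.04,0,0,0]
    - [0,1.14,0.04,0,0,0]
    - [0,1.44,0.08,0,0,0]
    - [0,1.72,0.14,0,0,0]
    - [0,1.96,0.22,0,0,0]
    - [0,2.16,0.3,0,0,0]
    - [0,2.28,0.36,0,0,0]

```text
t: 11.15
tool_pos: [0.6045, 0.2063, 0.2438]
tool_rot: [[-0.211, 0.977, -0.0], [0.977, 0.211, -0.0], [-0.0, -0.001, -1.0]]
contact_force: [-1.7, -0.9, 1.5]
opening: 0.02
gripper_force: 1.0
```

```bash
python3 way.py blue 1.1,1.15 0
```

```text
t 11.15 pos [0.6045 0.2063 0.2438] rotvec [-0.03  0.02 -0.1 ]
in store xy [ 0.0677 -0.0005] z 0.2386
1.1 [0.6035 0.2067 0.2462] [ 0.0005 -0.001  -0.0024]
1.15 [0.6098 0.208  0.2427] [0.0006 0.0055 0.0011]
```

In the tool's units: 0.011 m is 0.22, 0.008 m is 0.16.

Request:
run_rows:
  steps:
    - [0,0.08,0.05,0,0,0]
    - [0,0.16,0.1,0,0,0]
    - [0,0.22,0.14,0,0,0]
    - [0,0.22,0.14,0,0,0]

```text
t: 11.55
tool_pos: [0.6139, 0.2084, 0.2372]
tool_rot: [[-0.211, 0.977, -0.002], [0.977, 0.211, -0.0], [-0.0, -0.002, -1.0]]
contact_force: [-3.7, -1.4, -0.3]
opening: 0.0197
gripper_force: 1.8
```

Request:
run_rows:
  steps:
    - [0,0.04,0.04,0,0,0]
    - [0,0.06,0.06,0,0,0]
    - [0,0.08,0.08,0,0,0]
    - [0,0.08,0.08,0,0,0]

```text
t: 11.95
tool_pos: [0.6149, 0.2085, 0.2336]
tool_rot: [[-0.211, 0.977, -0.008], [0.977, 0.211, -0.001], [0.0, -0.008, -1.0]]
contact_force: [-15.5, -3.5, 11.2]
opening: 0.0218
gripper_force: 8.0
```

```bash
python3 way.py blue 1.15 0
```

```text
t 11.95 pos [0.6149 0.2085 0.2336] rotvec [-0.46 -0.02 -0.1 ]
in store xy [ 0.0783 -0.0006] z 0.2283
1.15 [0.6098 0.208  0.2427] [ 0.0006 -0.0052 -0.0091]
```

At the stop: about 19 N tangential, bar at x = 73 mm as predicted. Releasing.

Request:
run_rows:
  steps:
    - [0,-0.1,-0.12,0,0,0]
    - [0,-0.12,-0.16,0,0,0]
    - [0,-0.12,-0.16,0,0,0]
    - [0,-0.12,-0.16,0,0,0]
  aperture: 0.05

```text
t: 12.35
tool_pos: [0.6131, 0.2083, 0.2419]
tool_rot: [[-0.212, 0.977, 0.001], [0.977, 0.212, 0.0], [0.0, 0.001, -1.0]]
contact_force: [-0.4, -0.1, -0.2]
opening: 0.0486
gripper_force: 0.0
```

Request:
run_rows:
  steps:
    - [0,0,-0.4,0,0,0]
    - [0,0,-1,0,0,0]
    - [0,0,-1.8,0,0,0]
    - [0,0,-2.6,0,0,0]
    - [0,0,-2.8,0,0,0]
    - [0,0,-2.8,0,0,0]

```text
t: 12.95
tool_pos: [0.6136, 0.2083, 0.3834]
tool_rot: [[-0.211, 0.977, 0.004], [0.977, 0.211, 0.002], [0.001, 0.004, -1.0]]
contact_force: [-0.0, -0.2, -1.2]
opening: 0.05
gripper_force: 0.0
```

Request:
run_rows:
  steps:
    - [0.8,0,0,0,0,0]
    - [1.6,0,0,0,0,0]
    - [2.4,0,0,0,0,0]
    - [3.2,0,0,0,0,0]
    - [4,0,0,0,0,0]
    - [4,0,0,0,0,0]

```text
t: 13.55
tool_pos: [0.5659, 0.4111, 0.3775]
tool_rot: [[-0.221, 0.975, -0.006], [0.975, 0.221, 0.0], [0.001, -0.006, -1.0]]
contact_force: [-0.3, 0.6, -0.2]
opening: 0.0501
gripper_force: 0.0
```

```bash
python3 - <<'E'
from workcell import manip, get_image, job_done
import cv2,numpy as np
f=[get_image(n)['frame'][:,:,::-1] for n in("scene","top")]
cv2.imwrite("pics/a3.png",np.hstack([cv2.resize(x,(400,300)) for x in f]))
E
```

```text
(no output)
```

View pics/a3.png

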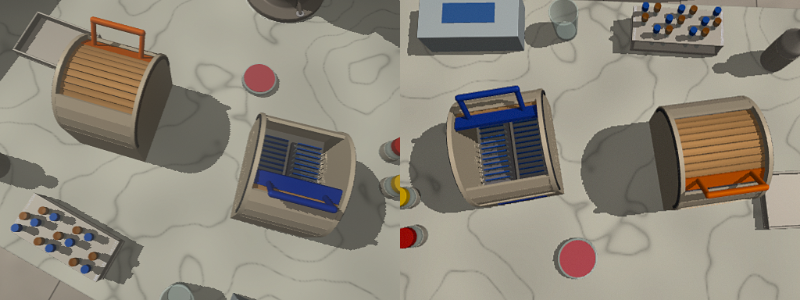

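Orange is shut (its bar low in front), blue is wide open (its bar to the rear), and the arm is clear of both.

```bash
python3 -c "
from workcell import manip, get_image, job_done
print(job_done())"
```

```text
the job is handed in; nothing more can be done
None
```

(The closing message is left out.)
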